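# Jack up the setting board and hold it

### The arm

A 6-joint arm with a two-finger parallel gripper is mounted at the origin on the work surface. World frame = base frame: x ahead of the robot, y to its left, z up, the work surface at z = 0. Lengths are in mm, angles in rad, forces in N, time in s.
With the tool pointing down it reaches from about 350 to 725 mm from the base axis. Payload 6 kg.
Tool frame: the origin (TCP) lies at the very end of the fingers, on their centre line; the grasp point (between the pads) lies 19 mm behind it; z points along the fingers, y is the line along which they close (so a half turn about z gives the same grasp; the last joint's range is limited). The gripper opens to 85 mm and grips with 20 to 120 N. Pads are 22 mm wide; open, the fingers measure 114 mm over their backs; the gripper's body (76 mm by 85 mm) begins 54 mm behind the grasp point. The pads swing forward as they close: fully open they stand 13 mm farther back than shut.
Start: joints at [1.662, 0.04, 0.085, 0, -1.615, -0.334], TCP at [144.228, 582.382, 205.461] pointing down, gripper open.
Joint ranges: [-2.56, 2.56], [-1.29, 2.01], [-1.08, 1.49], [-3.29, 1.98], [-2.81, -0.18], [-2.99, 2.99]. Speed limits (rad/s): [2.57, 2.57, 3.01, 3.14, 3.14, 3.14].

### API

Orientations are given as a unit quaternion [w, x, y, z].
In Python, from plant import ctrl gives the robot as it stands.
- The arm moves only by the shell command python3 -m crank 'ROWS' [FORCE]. ROWS is JSON, one flat list of numbers, 7 for each row, row after row: the turn, a rotation vector about the world's x, y, z scaled (see below), then the shift along the world's x, y, z scaled (see below), then the opening, from 0 (shut) to 1 (fully open). A call has 1 to 20 rows; each row shifts and turns the commanded pose from where the row before left it; what a row does not reach is not made up. The controller multiplies each number of a shift by 0.25 m and each number of a turn by 90 degrees. A row lasts 1/12 s, in which the tool goes at most 41.7 mm and 7.16 degrees, less where a joint would pass 70% of its speed; a pose out of reach is approached as far as the arm can. A call with a number of a shift or a turn outside -1 to 1 is refused whole. A call with a gripper value outside its range is refused whole. The fingers move at their own pace and stop on an object; FORCE is the grip in N (left out, the last holds). Time passes only in rows, so rows that do not move let the fingers close. It gives the time, the measured TCP pose, the force, the opening and the grip force at its end, in the units of the state.
- ctrl.get_obs(): the state, without advancing time (a new reading comes with each control period).
- ctrl.get_image(name): name is "scene" or "top" or "wrist"; returns a dict with "image" (384x512x3 uint8, blue, green, red), "mtx" (3x3 intrinsics, pixels), "xyz" and "attitude" of the camera in the world. Camera axes: x right, y up, looking along -z (the intrinsics and any distortion apply to the point x, -y, -z); pixel columns grow to the right and rows downward; lengths in mm; the calibration is good to about 2 mm. A picture is of the moment at which its call begins. There is no depth.
- ctrl.sign_off(): hands the job in; it is judged then, once.
The state is a dict: "time_s": time; "joint_positions": joint angles; "joint_velocities": joint speeds; "joint_efforts": joint torques, N m; "ee_pos": TCP position; "ee_rot": TCP orientation; "contact_force": force on the tool from outside, world axes, zero at the start; "ft_torque": the same for the moment, N m; "finger_gap": finger opening in mm; "grip_force": force on a finger pad.
Only numpy, scipy, OpenCV 4.12 (cv2) and the standard library are available. Lean on these libraries where they do the work, as an engineer would, in place of code of your own. Each camera call takes 0.05 s, during which the arm holds its last target. There are 200 camera calls.

### The job

Set the small lever jack flat on the bench with its saddle centred under the lift pad of the hinged setting board - the tongue marked by the round stud, not a plain one. Give the pump handle a trial stroke, right down and right back up so that the board settles again, then push the handle right down again and finish while holding it down, so that the jack alone keeps the board raised for me to slip a prop in. Leave the other things on the bench where they are.

Things in the scene. Friction and masses are not known exactly. Their poses are not given: they have to be found in the camera images.
- jack: Loose lever jack, 0.75 to 1 kg. Origin under its base, below the middle of the grip block, on the bench. +x to the saddle, -x to the handle, z up. Dark steel base 220 x 70 x 10 mm (x -120 to +100). Grey grip block at the origin, 40 mm along x, 36 along y, top 62 mm above the bench: grasp from above, closing along y. Saddle axis at x = +70. Handle hinge at x = -36, 52 mm high.
- saddle: The jack's round steel saddle, disc of 40 mm diameter; it rises straight up out of the jack, 50 mm when the handle goes from up to right down (in proportion to the handle's angle), and sinks again when the handle comes up. Origin 10 mm below its top, on its axis.
- saddle_top (a point): Centre of the saddle's flat top; 44 mm above the bench when the handle is up, 94 mm when it is right down.
- handle: The pump handle. Origin on its hinge; its own -x points along the bar to the black rubber pad at its end (pad 44 mm along the bar, 36 mm wide, 10 mm thick, centre 130 mm from the hinge). When up, the bar slopes 0.6 rad above level away from the jack; right down it slopes 0.05 rad below level.
- handle_pad (a point): Middle of the top face of the handle's rubber pad, 130 mm from the hinge and 5 mm above the bar's centre line. About 130 mm above the bench when the handle is up, 50 mm when right down; it travels on an arc about the hinge, some 25 mm outward (jack -x) on the way.
- pump (a joint): Handle angle in rad: 0 = up (rest), 0.65 = right down against its stop. A spring and the load return it up when let go (no ratchet). At the pad it takes 2 to 5 N when free and 6 to 11 N when lifting the board.
- board: Wooden setting board 240 x 180 x 18 mm, 1 to 2 kg, hinged on a low fixed stand. From its free edge stick 3 steel tongues, 50 mm out, 68 apart, 8 thick, undersides 58 mm above the bench. The middle one (44 wide) has a round stud, 20 x 10 high, on top above the lift pad; the outer two (36 wide) are plain. Origin on the hinge axis; the marked tongue points along -x; z up.
- lift_pad (a point): Centre of the lift pad: a disc of 30 mm diameter on the underside of the marked tongue, facing down, 56 mm above the bench when the board is down; 305 mm from the hinge. The tongue ends 25 mm farther out (board -x). The stand and its rests begin 60 mm behind it (board +x).
- board_hinge (a joint): Board angle in rad: 0 = resting on its stand, about 0.12 when the jack is right up.
- hammer: Bystander: hammer, 260 mm, lying flat.
- bottle: Bystander: standing clear bottle, 64 mm wide, 210 mm high.
- box_a: Bystander: small open blue plastic box 50 x 35 x 30 mm.
- box_b: Bystander: the same kind of small blue box.
- file_a: Bystander: small steel file, 160 mm long, lying flat.
- bench_block: Bystander: flat steel block 60 x 90 x 18 mm.
- mug: Bystander: white mug, 76 mm wide, 85 mm high.

How it is judged:
By the outcome, as a careful person would: the job done as asked, in the order asked, and still so for the second after the job is handed in, while the arm keeps its last pose, push and grip.
It also fails if it takes over 45 s, if anything falls off the work surface, if the arm or the gripper's body presses on something with over 40 N, if the wrist force passes 120 N, or if a joint passes its speed limit or range.

## Working session

There is one attempt and no reset: what is moved stays moved. The work goes in short steps, Python scripts to look and compute and a shell command to move; the robot and the scene stay as the last step left them, time stands still between calls to the robot, and variables do not carry over. Pictures are saved under pics/ and viewed, at most 10 in all, crops included, and the job is handed in when it is done.

```bash
ls; mkdir -p pics
cat > h.py <<'E'
import numpy as np, cv2
from plant import ctrl
from scipy.spatial.transform import Rotation as R
def rot(q): return R.from_quat([q[1],q[2],q[3],q[0]]).as_matrix()
def shot(name,f=None):
    d=ctrl.get_image(name)
    if f: cv2.imwrite('pics/'+f,d['image'])
    return d
def ray(d,uv):
    K=np.array(d['mtx']);a=np.array(d['attitude'],float)
    M=rot(a) if a.size==4 else a.reshape(3,3)
    p=np.linalg.inv(K)@np.array([uv[0],uv[1],1.])
    return np.array(d['xyz'],float), M@np.array([p[0],-p[1],-p[2]])
def cast(d,uv,z):
    o,r=ray(d,uv); return o+r*(z-o[2])/r[2]
def proj(d,P):
    a=np.array(d['attitude'],float);M=rot(a) if a.size==4 else a.reshape(3,3)
    c=M.T@(np.array(P,float)-np.array(d['xyz'])); q=np.array(d['mtx'])@np.array([c[0],-c[1],-c[2]]); return q[:2]/q[2]
E
python3 - <<'E'
from h import *
t=shot('top','top1.png');s=shot('scene','scene1.png')
for d in(t,s): print({k:v for k,v in d.items() if k!='image'})
cv2.imwrite('pics/both.png',np.vstack([cv2.resize(t['image'],(400,300)),cv2.resize(s['image'],(400,300))]))
print(ctrl.get_obs())
E
```

```text
pics
{'mtx': array([[371.28908425,   0.        , 255.08657266],
       [  0.        , 371.28908425, 192.37986468],
       [  0.        ,   0.        ,   1.        ]]), 'xyz': array([ 356.46082434,  -11.71391616, 1108.65388481]), 'attitude': array([-0.7031672 , -0.06432353,  0.05383037,  0.70605996])}
{'mtx': array([[418.49114245,   0.        , 259.96377522],
       [  0.        , 418.49114245, 190.74024135],
       [  0.        ,   0.        ,   1.        ]]), 'xyz': array([1391.4076281 , -461.71979452,  760.1723804 ]), 'attitude': array([0.76870615, 0.40266351, 0.23955548, 0.43539191])}
{'time_s': 0.1, 'joint_positions': array([ 1.66171799e+00,  4.07762488e-02,  8.39173869e-02, -3.72183196e-04,
       -1.61553155e+00, -3.33723498e-01]), 'joint_velocities': array([-0.00194732, -0.00069041,  0.00299903,  0.00208068, -0.00053949,
       -0.00124689]), 'joint_efforts': array([-4.76670320e-03, -3.69350266e+01,  3.48276401e+01,  6.95181280e+00,
       -4.62120166e-03, -3.67003452e-06]), 'ee_pos': array([144.10528372, 582.08663317, 204.57566727]), 'ee_rot': array([ 8.18319309e-04,  9.92640612e-01, -1.21094778e-01, -1.37761939e-05]), 'contact_force': array([ 0.06734315, -0.04972758, -0.10817628]), 'ft_torque': array([0.01556432, 0.00019006, 0.00059654]), 'grip_force': 0.0, 'finger_gap': 85.23026474104857}
```

View pics/top1.png

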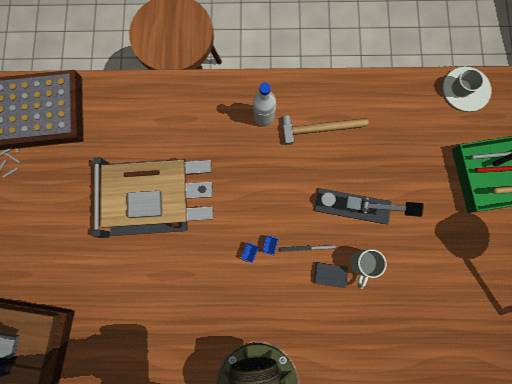

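View pics/scene1.png

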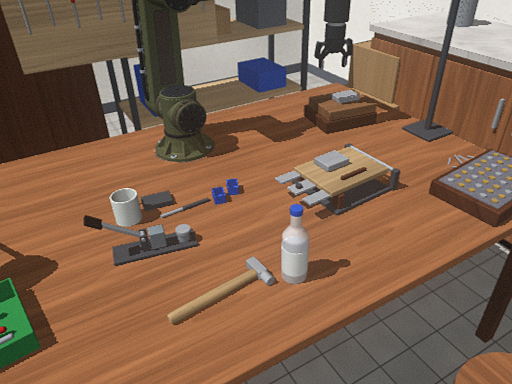

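Top view: jack with saddle ≈(328,199), grip block ≈(354,203), pad ≈(414,209); board with studded tongue ≈(202,189), pointing right (world −y). Boxes, file, block and mug lie just below the jack, with the bottle and hammer above. The scene view agrees.

Run:
```python
from h import *
t=shot('top');s=shot('scene')
print('base',proj(t,[0,0,0]),'tcp',proj(t,[144,582,205]),proj(s,[144,582,205]))
for n,u,z in [('saddle',(328,199),44),('block',(354,203),62),('pad',(414,209),130),('stud',(202,189),76),('tipL',(212,166),66),('tipR',(212,213),66),('bottle',(265,110),0),('hamhead',(287,130),10),('box',(270,245),30),('mug',(370,263),85),('blk',(331,274),18)]: print(n,cast(t,u,z).round(0))
a=cv2.resize(t['image'][175:235,305:433],None,fx=6,fy=6,interpolation=cv2.INTER_CUBIC)
b=cv2.resize(t['image'][150:240,85:218],None,fx=6,fy=6,interpolation=cv2.INTER_CUBIC)[:, :768]
cv2.imwrite('pics/crop1.png',cv2.resize(np.vstack([a,b]),(600,int(600*900/768*1.0)//1))[:600*2] if 0 else cv2.resize(np.vstack([a,b]),(512,600)))
```

```text
base [257.26703305 384.9114905 ] tcp [  6.15090895 348.38555048] [331.17651042  77.10555566]
saddle [ 516. -207.   44.]
block [ 501. -277.   62.]
pad [ 475. -416.  130.]
stud [541. 154.  76.]
tipL [611. 128.  66.]
tipR [474. 126.  66.]
bottle [806. -27.   0.]
hamhead [737. -95.  10.]
box [385. -38.  30.]
mug [ 335. -306.   85.]
blk [ 302. -213.   18.]
```

View pics/crop1.png

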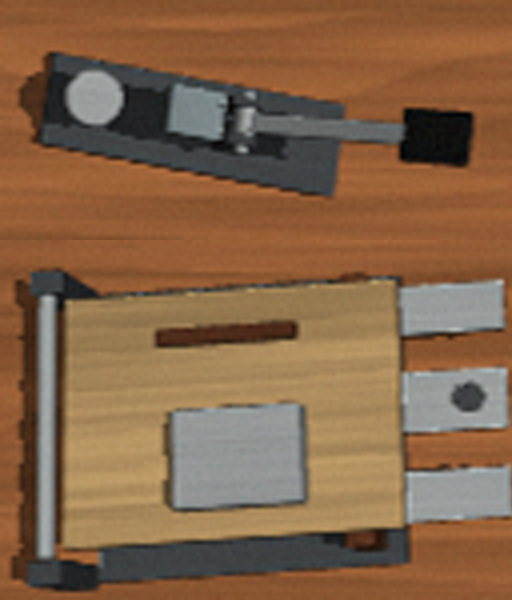

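Crop: jack base corners at ≈(52,52),(344,104),(335,195),(42,142), saddle ≈(95,98), block top ≈(197,111) and pad ≈(437,136). The stud ≈(468,397) sits on the middle tongue, and the board's sides are nearly horizontal.

```bash
cat > m.py <<'E'
from h import *
def blobs(d,z,roi,lo,hi,mina=20):
    pass
E
python3 - <<'E'
from h import *
t=shot('top')
A=lambda x,y:(305+(x+.5)/4-.5,175+(y+.5)/4-.5)
B=lambda x,y:(85+(x+.5)/4-.5,150+(y-240+.5)/4-.5)
c=np.array([cast(t,A(*p),10) for p in [(52,52),(344,104),(335,195),(42,142)]])
print('base',c.round(1)[:,:2].tolist(),'ctr',c.mean(0).round(1))
v=(c[0]+c[3]-c[1]-c[2]);yj=np.arctan2(v[1],v[0]);u=np.array([np.cos(yj),np.sin(yj)])
print('yaw',np.degrees(yj),'origin from base',c.mean(0)[:2]+10*u)
sd=cast(t,A(95,98),44);bl=cast(t,A(197,111),62);print('saddle',sd,'block',bl,'org from saddle',sd[:2]-70*u, 'pad',cast(t,A(437,136),130))
bb=[cast(t,B(*p),66) for p in [(503,281),(503,330),(402,336),(400,288),(402,375),(406,473),(402,427),(406,520)]]
print(np.round(bb,1)[:,:2].tolist())
st=cast(t,B(468,397),76);print('stud',st)
e=[cast(t,B(*p),72) for p in [(65,302),(400,278),(62,548),(406,527)]];print(np.round(e,1)[:,:2].tolist())
o=ctrl.get_obs();print('toolM',rot(o['ee_rot']).round(3).tolist())
E
```

```text
base [[555.5, -183.3], [515.0, -398.6], [447.4, -387.7], [487.6, -173.8]] ctr [ 501.4 -285.9   10. ]
yaw 79.34948211986277 origin from base [ 503.22734587 -276.02850712]
saddle [ 515.37757645 -207.93942867   44.        ] block [ 503.00932957 -276.36605387   62.        ] org from saddle [ 502.4403209  -276.73352303] pad [ 476.07127944 -415.96635814  130.        ]
[[628.8, 132.8], [592.4, 132.2], [588.5, 205.0], [624.0, 207.5], [559.9, 204.2], [489.1, 199.3], [522.1, 203.1], [455.7, 198.4]]
stud [541.77079702 154.79186509  76.        ]
[[613.7, 448.4], [629.9, 206.4], [436.5, 438.6], [450.2, 197.0]]
toolM [[0.971, -0.24, -0.0], [-0.24, -0.971, -0.001], [0.0, 0.001, -1.0]]
```

```bash
python3 -m crank '[0,0,-0.04,0.102,-0.127,0,1, 0,0,-0.04,0.102,-0.127,0,1, 0,0,-0.04,0.102,-0.127,0,1, 0,0,-0.04,0.102,-0.127,0,1, 0,0,-0.04,0.102,-0.127,0,1, 0,0,-0.04,0.102,-0.127,0,1, 0,0,-0.04,0.102,-0.127,0,1, 0,0,-0.04,0.102,-0.127,0,1, 0,0,-0.04,0.102,-0.127,0,1, 0,0,-0.04,0.102,-0.127,0,1, 0,0,-0.04,0.102,-0.127,0,1, 0,0,-0.04,0.102,-0.127,0,1, 0,0,-0.04,0.018,-0.159,0,1, 0,0,-0.04,0.018,-0.159,0,1, 0,0,-0.04,0.018,-0.159,0,1, 0,0,-0.04,0.018,-0.159,0,1, 0,0,-0.04,0.018,-0.159,0,1, 0,0,-0.04,0.018,-0.159,0,1, 0,0,-0.04,0.018,-0.159,0,1, 0,0,-0.04,0.018,-0.159,0,1]' 80
python3 -m crank '[0,0,-0.04,0.018,-0.159,0,1, 0,0,-0.04,0.018,-0.159,0,1, 0,0,-0.04,0.018,-0.159,0,1, 0,0,-0.042,0.018,-0.159,0,1, 0,0,0,0,0,0,1, 0,0,0,0,0,0,1, 0,0,0,0,0,0,1]'
python3 - <<'E'
from h import *
w=shot('wrist','w1.png');o=ctrl.get_obs();M=rot(o['ee_rot']);print(o['ee_pos'],np.degrees(np.arctan2(M[1,1],M[0,1])),o['joint_positions'])
for P in [(503,-276.3,62),(515.8,-207.5,44)]: print(proj(w,P))
E
```

```text
time_s: 1.92
ee_pos: [486.0, -118.6, 205.7]
ee_rot: [-0.0, 0.731, -0.683, 0.0]
contact_force: [1.9, 0.3, 0.6]
finger_gap: 85.5
grip_force: 0.0
time_s: 2.5
ee_pos: [504.0, -275.7, 205.1]
ee_rot: [-0.0, -0.639, 0.769, 0.0]
contact_force: [0.3, 0.3, -0.2]
finger_gap: 85.5
grip_force: 0.0
[ 504.25908768 -275.06643273  205.51707789] 169.55631882740872 [-1.50300429e-01 -2.77736152e-02  1.66595242e-02 -1.07332926e-04
 -1.61520318e+00 -3.19809589e-02]
[262.13888043 172.11469512]
[262.13700555 233.48460564]
```

View pics/w1.png

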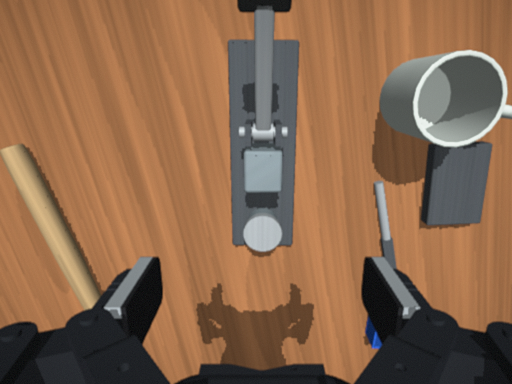

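Wrist view: block at (263,170) and saddle at (263,233), within 2 px of prediction. The jack is aligned between the fingers, so I descend and grip.

```bash
python3 -m crank '[0,0,0,-0.005,-0.005,-0.14,1, 0,0,0,0,0,-0.14,1, 0,0,0,0,0,-0.14,1, 0,0,0,0,0,-0.12,1, 0,0,0,0,0,-0.09,1, 0,0,0,0,0,-0.06,1, 0,0,0,0,0,-0.028,1, 0,0,0,0,0,0,1, 0,0,0,0,0,0,0, 0,0,0,0,0,0,0, 0,0,0,0,0,0,0, 0,0,0,0,0,0,0, 0,0,0,0,0,0,0, 0,0,0,0,0,0,0, 0,0,0,0,0,0,0, 0,0,0,0,0,0,0]' 80
```

```text
time_s: 3.88
ee_pos: [503.1, -277.0, 27.5]
ee_rot: [0.0, -0.64, 0.769, -0.0]
contact_force: [-2.7, 2.5, 6.0]
finger_gap: 33.3
grip_force: 80.4
```

```bash
python3 -m crank '[0,0,0,0,0,0.03,0, 0,0,0,0,0,0.05,0, 0,0,0.0157,0.017,0.11,0,0, 0,0,0.0157,0.017,0.11,0,0, 0,0,0.0157,0.017,0.11,0,0, 0,0,0.0157,0.017,0.11,0,0, 0,0,0.0157,0.017,0.11,0,0, 0,0,0.0157,0.017,0.11,0,0, 0,0,0.0157,0.017,0.11,0,0, 0,0,0.0157,0.017,0.11,0,0, 0,0,0.0157,0.017,0.11,0,0, 0,0,0.0157,0.017,0.11,0,0, 0,0,0,0,0,0,0, 0,0,0,0,0,0,0, 0,0,0,0,0,0,0]'
python3 - <<'E'
from h import *
w=shot('wrist');t=shot('top');s=shot('scene');o=ctrl.get_obs();print(o['ee_pos'],o['contact_force'])
cv2.imwrite('pics/c3.png',np.hstack([cv2.resize(w['image'],(400,300)),cv2.resize(s['image'][140:260,180:340],(400,300))]))
for d in(t,w,s): print(proj(d,[541.8,154.8,56]).round(1))
cv2.imwrite('pics/top3.png',t['image'])
E
```

```text
time_s: 5.13
ee_pos: [545.0, -1.8, 45.6]
ee_rot: [0.001, 0.729, -0.684, -0.001]
contact_force: [0.6, -1.0, -8.5]
finger_gap: 33.3
grip_force: 81.1
[545.20046666  -2.61142639  45.83891119] [-0.33944489 -0.12484234 -7.98330247]
[202.7 190.1]
[250.8 467.6]
[297.9 189.1]
```

View pics/c3.png

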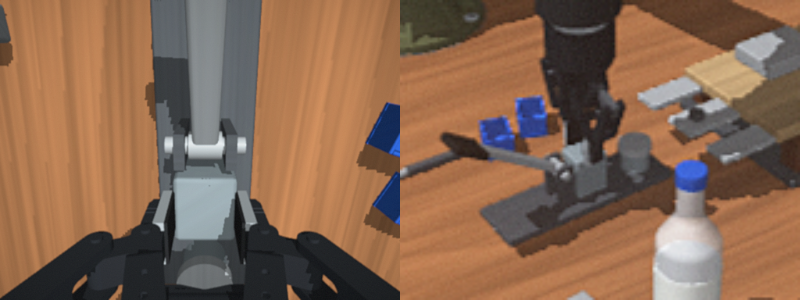

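Wrist and scene crops: the jack is held level, clear of the boxes and bottle, with its saddle facing the studded tongue. I lower it to about 4 mm up and measure the saddle from two views.

```bash
python3 -m crank '[0,0,0,0,0,-0.03,0, 0,0,0,0,0,-0.028,0, 0,0,0,0,0,0,0, 0,0,0,0,0,0,0]'
python3 - <<'E'
from h import *
t=shot('top');s=shot('scene');o=ctrl.get_obs();M=rot(o['ee_rot']);print(o['ee_pos'],o['contact_force'],np.degrees(np.arctan2(M[1,1],M[0,1])))
a=t['image'][165:215,190:290];b=s['image'][160:235,215:315]
cv2.imwrite('pics/c4.png',np.vstack([cv2.resize(x,None,fx=4.5,fy=4.5,interpolation=cv2.INTER_CUBIC) for x in(a,b)]))
y=np.radians(np.degrees(np.arctan2(M[1,1],M[0,1]))-90);P=np.r_[o['ee_pos'][:2]+70*np.array([np.cos(y),np.sin(y)]),48]
pt=proj(t,P);ps=proj(s,P);print(P,pt,ps,'crop',(pt-[190,165])*4.5,(ps-[215,160])*4.5+[0,225])
E
```

```text
time_s: 5.62
ee_pos: [544.7, -2.3, 30.3]
ee_rot: [0.001, 0.729, -0.685, -0.001]
contact_force: [0.2, 0.3, -7.6]
finger_gap: 33.6
grip_force: 81.1
[545.50934733  -2.09930964  31.45076318] [ 0.52414719 -0.57553791 -8.24810911] -176.36950076535024
[541.07682327  67.76021176  48.        ] [233.05579769 190.64269582] [273.18507748 200.02639187] crop [193.75108959 115.39213117] [261.83284866 405.11876341]
```

View pics/c4.png

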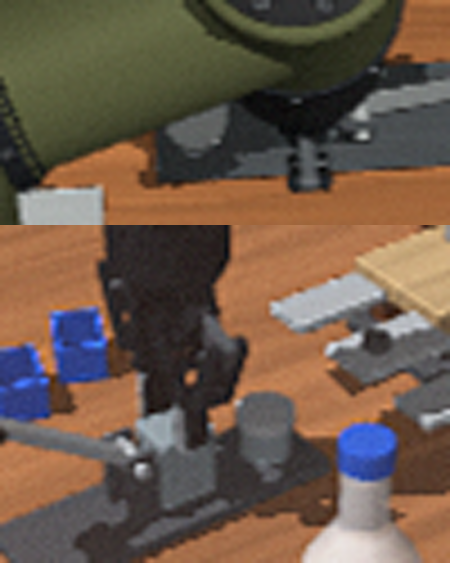

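Run:
```python
from h import *
t=shot('top');s=shot('scene')
C=lambda x,y,o,oy=0:((x+.5)/4.5-.5+o[0],(y-oy+.5)/4.5-.5+o[1])
print('stud',proj(s,[541.8,154.8,76]),C(376,330,(215,160),225),cast(s,C(376,330,(215,160),225),76))
print('saddle scene',cast(s,C(266,410,(215,160),225),48),'top',cast(t,C(196.5,121,(190,165)),48))
g=cv2.resize(s['image'][195:235,260:290],None,fx=8,fy=8,interpolation=cv2.INTER_CUBIC)
h=cv2.resize(s['image'][175:205,280:320],None,fx=8,fy=8,interpolation=cv2.INTER_CUBIC)
k=cv2.resize(t['image'][180:210,220:250],None,fx=8,fy=8,interpolation=cv2.INTER_CUBIC)
im=np.zeros((320,800,3),np.uint8);im[:320,:240]=g;im[:240,240:560]=h;im[:240,560:800]=k
im=np.clip(im.astype(float)*1.5,0,255).astype(np.uint8);cv2.imwrite('pics/c5.png',im)
```

```text
stud [298.11025693 183.56449753] (298.1666666666667, 182.94444444444446) [539.10207424 156.87393736  76.        ]
saddle scene [544.88962332  67.23784111  48.        ] top [538.54874149  67.09774171  48.        ]
```

View pics/c5.png

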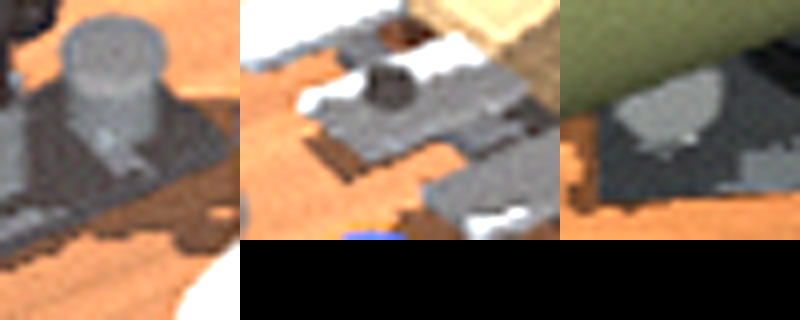

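Crop: saddle ellipse centre is ≈(273.8,201.3) in scene and ≈(233.1,190.9) in top. Both match the prediction, giving a saddle position of ≈(541,67.5). I slide it in 87 mm and set it down.

```bash
python3 -m crank '[0,0,0,0.002,0.03,0,0, 0,0,0,0,0.07,0,0, 0,0,0,0,0.08,0,0, 0,0,0,0,0.08,0,0, 0,0,0,0,0.058,0,0, 0,0,0,0,0.03,0,0, 0,0,0,0,0,0,0, 0,0,0,0,0,0,0, 0,0,0,0,0,-0.008,0, 0,0,0,0,0,-0.006,0, 0,0,0,0,0,0,0, 0,0,0,0,0,0,0]'
python3 - <<'E'
from h import *
s=shot('scene');t=shot('top');o=ctrl.get_obs();M=rot(o['ee_rot']);print(o['ee_pos'],o['contact_force'],np.degrees(np.arctan2(M[1,1],M[0,1])))
y=np.arctan2(M[1,1],M[0,1])-np.pi/2;print('saddle',o['ee_pos'][:2]+70*np.array([np.cos(y),np.sin(y)]))
a=s['image'][160:235,235:335];b=t['image'][165:215,185:285]
cv2.imwrite('pics/c6.png',np.vstack([cv2.resize(x,None,fx=4.5,fy=4.5,interpolation=cv2.INTER_CUBIC) for x in(a,b)]))
E
```

```text
time_s: 6.82
ee_pos: [546.0, 84.5, 27.9]
ee_rot: [0.0, 0.729, -0.685, 0.0]
contact_force: [0.1, -0.8, -7.3]
finger_gap: 33.2
grip_force: 81.1
[545.96949641  84.69222297  27.91757487] [ 0.77853148 -0.21056254 -7.08517103] -176.39465833078003
saddle [541.56764686 154.55368388]
```

View pics/c6.png

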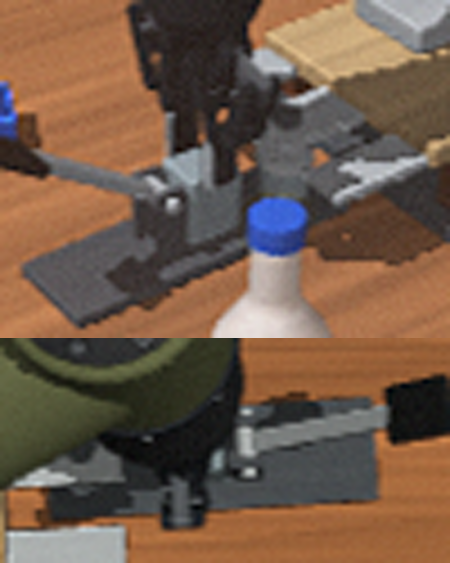

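The jack is under the studded tongue, still just lifted (−7 N). I lower it further, release and rise.

```bash
python3 -m crank '[0,0,0,0,0,-0.006,0, 0,0,0,0,0,0,0, 0,0,0,0,0,0,0]'
python3 -m crank '[0,0,0,0,0,0,0.3, 0,0,0,0,0,0,0.8, 0,0,0,0,0,0,0.8, 0,0,0,0,0,0,0.8, 0,0,0,0,0,0,0.8, 0,0,0,0,0,0.03,0.8, 0,0,0,0,0,0.08,0.8, 0,0,0,0,0,0.12,0.8, 0,0,0,0,0,0.16,0.8, 0,0,0,0,0,0.16,0.8, 0,0,0,0,-0.06,0.1,0, 0,0,0,-0.02,-0.14,0,0, 0,0,0,-0.02,-0.14,0,0, 0,0,0,-0.02,-0.14,0,0, 0,0,0,-0.02,-0.14,0,0, 0,0,0,-0.02,-0.14,0,0,0,0,0,0,0,0,0,0,0,0,0,0,0,0]'
python3 - <<'E'
from h import *
s=shot('scene','s7.png');t=shot('top','t7.png');w=shot('wrist','w7.png');o=ctrl.get_obs();M=rot(o['ee_rot']);print(o['ee_pos'],o['contact_force'],o['finger_gap'])
y=np.radians(93.6);O=np.array([546,84.7]);u=np.array([np.cos(y),np.sin(y)])
def pad(q):
    a=.6-q; x=-36-130*np.cos(a)-5*np.sin(a)*-1*-1; z=52+130*np.sin(a)+5*np.cos(a); return np.r_[O+x*u,z]
for q in(0,.65): print(pad(q),proj(t,pad(q)),proj(s,pad(q)))
a=t['image'][150:250,185:335];b=s['image'][140:240,190:340]
cv2.imwrite('pics/c7.png',np.vstack([cv2.resize(x,None,fx=3,fy=3,interpolation=cv2.INTER_CUBIC) for x in(a,b)]))
E
```

```text
time_s: 7.17
ee_pos: [546.1, 84.8, 27.6]
ee_rot: [0.0, 0.729, -0.684, 0.0]
contact_force: [-5.4, -1.2, 2.0]
finger_gap: 33.1
grip_force: 82.2
time_s: 8.67
ee_pos: [520.8, -106.5, 189.9]
ee_rot: [-0.0, 0.728, -0.685, 0.0]
contact_force: [-0.2, 0.4, 0.1]
finger_gap: 0.0
grip_force: 0.0
[ 521.22110576 -104.17948944  189.2812806 ] [-0.09614009  0.46403022 -0.28375973] 0.02320872631529947
[555.17475244 -61.12851409 129.53019962] [278.77604599 180.02463326] [235.04786445 192.50382195]
[556.39733382 -80.56088863  50.4964593 ] [284.18037696 185.00891965] [230.47125566 218.45337402]
```

View pics/c7.png

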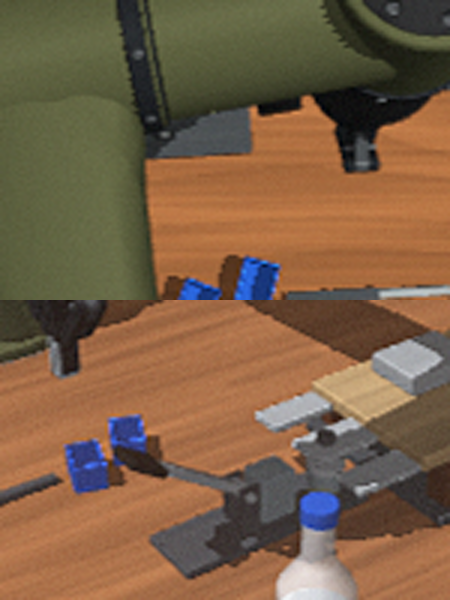

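The jack stands free with its saddle directly under the stud (scene crop: stud (325,437), saddle (325,455)) and the handle pad about where predicted. Next is the trial stroke along the pad's arc.

```bash
python3 -m crank '[0,0,0,0.045,0.065,-0.052,0, 0,0,0,0.045,0.065,-0.052,0, 0,0,0,0.045,0.065,-0.052,0, 0,0,0,0,0,-0.03,0, 0,0,0,0,0,-0.03,0, 0,0,0,0,-0.013,-0.026,0, 0,0,0,0,-0.013,-0.026,0, 0,0,0,0,-0.013,-0.026,0, 0,0,0,0,-0.01,-0.02,0, 0,0,0,0,-0.01,-0.02,0, 0,0,0,0,-0.01,-0.02,0, 0,0,0,0.001,-0.007,-0.0215,0, 0,0,0,0.001,-0.007,-0.0215,0, 0,0,0,0.001,-0.007,-0.0215,0, 0,0,0,0.001,-0.004,-0.022,0, 0,0,0,0.001,-0.004,-0.022,0, 0,0,0,0.001,-0.004,-0.022,0, 0,0,0,0,-0.001,-0.022,0, 0,0,0,0,-0.001,-0.022,0, 0,0,0,0,-0.001,-0.022,0]'
python3 -m crank '[0,0,0,0,0,0,0, 0,0,0,0,0,0,0]'
```

```text
time_s: 10.48
ee_pos: [557.6, -84.2, 53.7]
ee_rot: [-0.0, 0.729, -0.684, 0.002]
contact_force: [0.3, -5.2, 10.4]
finger_gap: -0.2
grip_force: 4.4
time_s: 10.65
ee_pos: [557.4, -83.8, 53.3]
ee_rot: [-0.0, 0.729, -0.684, 0.002]
contact_force: [-0.7, -3.3, 9.9]
finger_gap: 0.1
grip_force: 4.3
```

```bash
python3 -m crank '[0,0,0,0,0,-0.008,0, 0,0,0,0,0,-0.006,0, 0,0,0,0,0,0,0, 0,0,0,0,0,0,0, 0,0,0,0,0,0,0]'
python3 - <<'E'
from h import *
s=shot('scene','s8.png');t=shot('top');o=ctrl.get_obs();print(o['ee_pos'],o['contact_force'])
a=s['image'][140:240,190:340]
cv2.imwrite('pics/c8.png',cv2.resize(a,None,fx=5,fy=5,interpolation=cv2.INTER_CUBIC))
E
```

```text
time_s: 11.07
ee_pos: [557.5, -84.2, 50.3]
ee_rot: [-0.0, 0.729, -0.684, 0.002]
contact_force: [-0.6, -5.7, 9.7]
finger_gap: 0.0
grip_force: 4.4
[557.45255187 -84.24503736  50.34339195] [-0.5635616  -5.40865829  9.44751839]
```

View pics/c8.png

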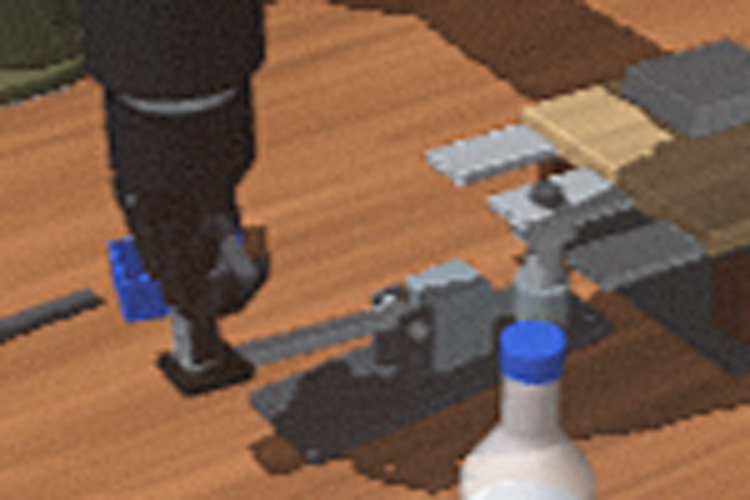

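Jack up, board raised, fingertips centred on the pad. The force has not yet shown the stop, so I go slightly deeper and ease the sideways load.

```bash
python3 -m crank '[0,0,0,0,-0.003,-0.006,0, 0,0,0,0,-0.003,0,0, 0,0,0,0,0,0,0]'
python3 -m crank '[0,0,0,0,0,-0.006,0, 0,0,0,0,0,0,0, 0,0,0,0,0,0,0]'
```

```text
time_s: 11.42
ee_pos: [557.5, -84.7, 48.4]
ee_rot: [-0.001, 0.729, -0.684, 0.002]
contact_force: [-1.5, -1.7, 9.0]
finger_gap: -0.3
grip_force: 4.3
time_s: 11.67
ee_pos: [557.5, -84.9, 47.0]
ee_rot: [-0.001, 0.729, -0.684, 0.002]
contact_force: [-1.6, -2.0, 9.3]
finger_gap: -0.0
grip_force: 4.3
```

```bash
python3 -m crank '[0,0,0,0,0,-0.008,0, 0,0,0,0,0,0,0, 0,0,0,0,0,0,0]'
python3 -m crank '[0,0,0,0,0,-0.006,0, 0,0,0,0,0,0,0, 0,0,0,0,0,0,0]'
python3 -c "
from h import *
o=ctrl.get_obs();print(o['ee_pos'],o['contact_force']);t=shot('top','t9.png');s=shot('scene','s9.png')"
```

```text
time_s: 11.92
ee_pos: [557.5, -85.1, 45.1]
ee_rot: [-0.001, 0.729, -0.684, 0.002]
contact_force: [-0.5, -2.9, 9.4]
finger_gap: -0.4
grip_force: 4.4
time_s: 12.17
ee_pos: [557.5, -85.3, 43.7]
ee_rot: [-0.0, 0.729, -0.684, 0.002]
contact_force: [0.2, -3.5, 10.1]
finger_gap: 0.3
grip_force: 4.4
[557.51246975 -85.29999683  43.65090439] [ 0.17644801 -3.51477606 10.11165483]
```

Run:
```python
from h import *
s=shot('scene')
a=s['image'][140:240,190:340]
im=cv2.resize(a,None,fx=5,fy=5,interpolation=cv2.INTER_CUBIC)
K=lambda P:tuple(np.round((proj(s,P)-[190,140]+.5)*5-.5).astype(int))
O=np.array([546,84.7]);y=np.radians(93.6);u=np.array([np.cos(y),np.sin(y)]);v=np.array([-u[1],u[0]])
dot=lambda x,yy,z,c:cv2.circle(im,tuple(map(int,K(np.r_[O+x*u+yy*v,z]))),3,c,-1)
# base top corners red, block top green, hinge yellow, pad top corners at stop magenta, stud top (board .12) cyan
for x in(-120,100):
  for w in(-35,35): dot(x,w,10,(0,0,255))
for x in(-20,20):
  for w in(-18,18): dot(x,w,62,(0,255,0))
dot(-36,0,52,(0,255,255))
for d in(108,152):
  for w in(-18,18): dot(-36-d*np.cos(.05),w,52-d*np.sin(.05)+5,(255,0,255))
L=np.array([541.8,154.8]);b=np.radians(93.5);ub=np.array([np.cos(b),np.sin(b)]);H=L+305*ub
# hinge height unknown: rise by 305*sin(.12)
for r in(0,.08,.12): cv2.circle(im,tuple(map(int,K(np.r_[L+0*ub,76+305*np.sin(r)]))),3,(255,255,0),-1)
cv2.imwrite('pics/c10.png',im)
```

```text
(no output)
```

View pics/c10.png

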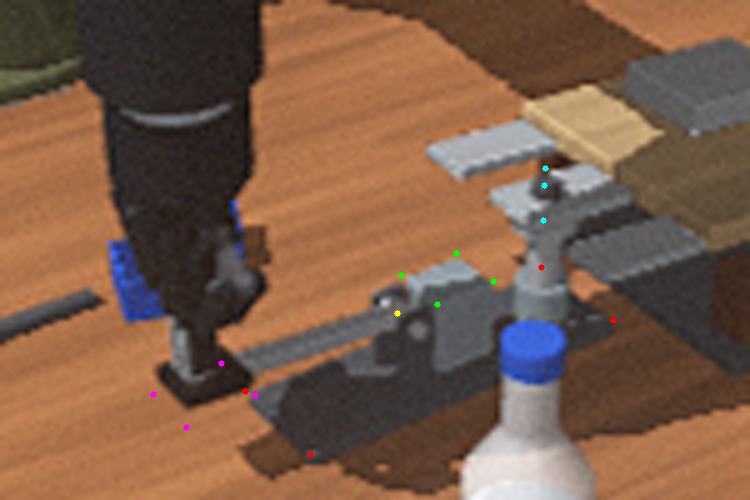

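Scene: the stud is at (546,180) against (545,168) for fully up, and the pad is about 20 crop px above its full-down marks, so the handle is not at its stop yet. I keep pressing until the force steps up. That was my eleventh picture, one over the limit, so from here I use numbers only.

```bash
python3 -m crank '[0,0,0,0,-0.006,-0.01,0, 0,0,0,0,-0.003,-0.01,0, 0,0,0,0,0,0,0, 0,0,0,0,0,0,0]'
python3 -m crank '[0,0,0,0,-0.003,-0.01,0, 0,0,0,0,0,-0.006,0, 0,0,0,0,0,0,0, 0,0,0,0,0,0,0]'
python3 - <<'E'
from h import *
s=shot('scene');o=ctrl.get_obs();p=o['ee_pos'];print(p,o['contact_force'],(proj(s,p)-[190,140]+.5)*5)
b=s['image'].astype(int)
# stud: dark pixels in its window; pad: near-black pixels in its window
def dark(x0,x1,y0,y1,th):
    m=(b[y0:y1,x0:x1].max(2)<th);n,l,st,c=cv2.connectedComponentsWithStats(m.astype(np.uint8))
    return [(st[i].tolist(),(c[i]+[x0,y0]).round(1).tolist()) for i in range(1,n) if st[i][4]>8]
print('stud',dark(292,306,168,186,85)); print('pad',dark(218,246,205,228,45))
L=[541.8,154.8]
for r in(0,.06,.08,.1,.12):print(r,proj(s,np.r_[L,71+305*np.sin(r)]).round(1))
E
```

```text
time_s: 12.65
ee_pos: [557.6, -86.0, 38.1]
ee_rot: [-0.001, 0.729, -0.684, 0.001]
contact_force: [-0.9, 1.2, 9.0]
finger_gap: -0.3
grip_force: 4.4
time_s: 12.98
ee_pos: [557.6, -86.3, 34.1]
ee_rot: [-0.002, 0.729, -0.684, 0.001]
contact_force: [-0.8, 3.1, 9.5]
finger_gap: 0.2
grip_force: 4.5
[557.55996548 -86.30338729  34.12039595] [-0.47789118  3.51906574  8.95036312] [198.27395478 422.5510622 ]
stud [([6, 1, 6, 4, 11], [300.9, 170.5]), ([5, 6, 6, 5, 24], [299.8, 176.2])]
pad [([13, 0, 8, 8, 14], [233.9, 207.8]), ([11, 11, 11, 8, 17], [234.8, 219.8])]
0 [298.1 185. ]
0.06 [298.3 179.8]
0.08 [298.3 178.1]
0.1 [298.4 176.3]
0.12 [298.5 174.6]
```

```bash
python3 -m crank '[0,0,0,0,0.006,-0.01,0, 0,0,0,0,0,-0.01,0, 0,0,0,0,0,0,0, 0,0,0,0,0,0,0]'
python3 -m crank '[0,0,0,0,0,-0.01,0, 0,0,0,0,0,-0.006,0, 0,0,0,0,0,0,0, 0,0,0,0,0,0,0]'
python3 - <<'E'
from h import *
s=shot('scene');o=ctrl.get_obs();p=o['ee_pos'];print(p,o['contact_force'])
b=s['image'].astype(int);y0,x0=166,292
m=(b[y0:186,x0:306].max(2)<85)
print('\n'.join(''.join('#' if k else '.' for k in r) for r in m))
t=b[200:232,215:262].max(2)
print('\n'.join(' '.join('%2d'%(k//10) for k in r) for r in t))
E
```

```text
time_s: 13.37
ee_pos: [557.6, -86.4, 29.6]
ee_rot: [-0.001, 0.729, -0.684, 0.002]
contact_force: [-1.8, -2.2, 10.1]
finger_gap: -0.2
grip_force: 5.0
time_s: 13.7
ee_pos: [557.6, -86.4, 25.7]
ee_rot: [-0.001, 0.729, -0.684, 0.002]
contact_force: [-1.2, -2.4, 9.6]
finger_gap: -0.1
grip_force: 5.1
[557.60636355 -86.44077769  25.72676767] [-1.08732041 -3.00994123  9.87175875]
..............
..............
..............
...........#..
..........###.
......##......
......###.....
.....######...
.....######...
.....#######..
......#####...
........##....
..............
..............
..............
..............
.............#
.............#
............##
..........##..
14 13 12  6  4  5  5  4  5  5  4  4  4  5  4  4  4  3  6  8  8  9  9  9  8  6  6 10 16 18 18 17 17 17 16 17 17 17 17 18 18 18 18 18 19 19 19
15 12 13  9  5  5  4  5  5  5  5  4  4  4  4  4  3  3  7  9  7  8 10 10 10  7  4  4 14 19 17 17 17 16 17 18 18 18 19 19 19 19 19 19 19 18 19
17 12 13 12  7  4  4  5  4  4  5  4  4  4  4  4  5  8  9  7  5  6  9 10  9  7  5  2 10 16 17 18 18 18 19 19 19 19 19 19 19 19 18 18 18 18 18
13
[... 3386 characters left out ...]
7 18 17 17 17 17 17 17 17 18 17 14 15 17 18 18 17 17 17 17 18 18 19 15 11 12 10  9  9 10  8  6  5  5  6  5  6  6  6  5  5  5  5  6  6  6
18 18 18 18 17 17 17 17 17 18 18 18 18 18 18 17 17 17 17 18 19 19 16 12 10  8  8  9  9 10 10 11  9  7  5  6  5  6  6  5  5  5  6  6  5  5  5
17 17 17 17 18 18 18 18 17 18 18 18 18 18 17 17 18 18 19 15 11 11 10  8 10  9  9 10 10 10 10 11 10  8  6  5  6  5  5  6  6  6  6  5  6  6  7
17 17 18 18 17 18 17 18 17 18 17 17 17 17 17 18 18 15 10 10  9  9  9  9 10 10 11 10 10 10 10 10 10 10  8  6  5  6  7  5  6  5  6  6  8  8  8
18 17 18 17 18 18 17 17 17 17 17 18 18 18 18 18 18 17 12  8  9  9 10 10 10 10 10 10 10 10 10 10 10  9  9  7  6  5  6  5  6  7  7  8  8  9  8
```

```bash
python3 -m crank '[0,0,0,0,-0.004,-0.008,0, 0,0,0,0,0,-0.006,0, 0,0,0,0,0,0,0, 0,0,0,0,0,0,0]'
python3 -m crank '[0,0,0,0,-0.002,-0.008,0, 0,0,0,0,0,-0.004,0, 0,0,0,0,0,0,0, 0,0,0,0,0,0,0]'
```

```text
time_s: 14.08
ee_pos: [557.9, -86.5, 24.0]
ee_rot: [-0.001, 0.729, -0.684, 0.002]
contact_force: [-6.8, 2.4, 19.3]
finger_gap: 0.3
grip_force: 9.6
time_s: 14.42
ee_pos: [558.2, -86.6, 23.1]
ee_rot: [-0.002, 0.73, -0.684, 0.002]
contact_force: [-12.6, 6.2, 30.2]
finger_gap: 0.1
grip_force: 14.8
```

The force steps up at TCP z≈24.5 (10 → 19 → 30 N), so that is the stop. I raise along the arc until clear of the pad so the board settles, then check numerically.

```bash
python3 -m crank '[0,0,0,0,0.001,0.022,0, 0,0,0,0,0.001,0.022,0, 0,0,0,0,0.001,0.022,0, 0,0,0,0,0.004,0.022,0, 0,0,0,0,0.004,0.022,0, 0,0,0,0,0.004,0.022,0, 0,0,0,0,0.007,0.021,0, 0,0,0,0,0.007,0.021,0, 0,0,0,0,0.007,0.021,0, 0,0,0,0,0.01,0.02,0, 0,0,0,0,0.01,0.02,0, 0,0,0,0,0.01,0.02,0, 0,0,0,0,0.013,0.026,0, 0,0,0,0,0.013,0.026,0, 0,0,0,0,0.013,0.026,0, 0,0,0,0,0,0.03,0, 0,0,0,0,0,0.03,0, 0,0,0,0,0,0.03,0, 0,0,0,0,0,0.03,0, 0,0,0,0,0,0.04,0]'
python3 -m crank '[0,0,0,0,0,0.04,0, 0,0,0,0,0,0.04,0, 0,0,0,0,0,0,0, 0,0,0,0,0,0,0, 0,0,0,0,0,0,0, 0,0,0,0,0,0,0]'
python3 - <<'E'
from h import *
s=shot('scene');o=ctrl.get_obs();print(o['ee_pos'],o['contact_force'])
old=cv2.imread('pics/s7.png');b=s['image']
# shift of features vs. picture before the stroke (stud/tongue, block+hinge, base front)
def shift(x0,x1,y0,y1):
    T=old[y0:y1,x0:x1];S=b[y0-6:y1+6,x0-6:x1+6];r=cv2.matchTemplate(S,T,cv2.TM_CCOEFF_NORMED);_,v,_,l=cv2.minMaxLoc(r)
    ph,_=cv2.phaseCorrelate(np.float64(cv2.cvtColor(T,6)),np.float64(cv2.cvtColor(b[y0:y1,x0:x1],6)));return np.subtract(l,6),round(v,3),np.round(ph,2)
for n,r in dict(tongue=(284,312,176,200),block=(262,288,188,224),base=(240,264,215,235),pad=(226,250,185,203)).items(): print(n,*shift(*r))
for P in[(546,84.7,10)]: print((proj(s,np.add(P,[0,1,0]))-proj(s,P))*1, proj(s,np.add(P,[1,0,0]))-proj(s,P))
E
```

```text
time_s: 16.08
ee_pos: [555.7, -60.8, 139.9]
ee_rot: [0.001, 0.729, -0.684, -0.001]
contact_force: [0.0, 1.1, 0.2]
finger_gap: -0.4
grip_force: 0.0
time_s: 16.58
ee_pos: [555.9, -60.6, 159.3]
ee_rot: [0.0, 0.729, -0.684, -0.0]
contact_force: [-0.4, 0.7, 0.1]
finger_gap: 0.1
grip_force: 0.0
[555.8822561  -60.61240427 159.30876104] [ 0.35521446  0.2101858  -0.12902567]
tongue [0 0] 0.724 [ 0.16 -0.08]
block [0 0] 0.905 [0.77 0.08]
base [0 0] 0.98 [0.32 0.18]
pad [0 0] 0.991 [ 0.26 -0.03]
[ 0.28174461 -0.10516498] [0.17999338 0.16998332]
```

The handle is fully back up, the board has settled, and the jack has moved no more than about 1 px. Now the final stroke and hold.

```bash
python3 -m crank '[0,0,0,0,0,-0.034,0, 0,0,0,0,0,-0.034,0, 0,0,0,0,0,-0.034,0, 0,0,0,0,0,-0.034,0, 0,0,0,0,0,-0.034,0, 0,0,0,0,0,-0.034,0, 0,0,0,0,-0.014,-0.028,0, 0,0,0,0,-0.014,-0.028,0, 0,0,0,0,-0.014,-0.028,0, 0,0,0,0,-0.014,-0.028,0, 0,0,0,0,-0.008,-0.028,0, 0,0,0,0,-0.008,-0.028,0, 0,0,0,0,-0.008,-0.028,0, 0,0,0,0,-0.008,-0.028,0, 0,0,0,0,-0.003,-0.0266,0, 0,0,0,0,-0.003,-0.0266,0, 0,0,0,0,-0.003,-0.0266,0, 0,0,0,0,-0.003,-0.0266,0, 0,0,0,0,-0.003,-0.0266,0]'
python3 -m crank '[0,0,0,0,0,0,0, 0,0,0,0,0,0,0, 0,0,0,0,0,0,0, 0,0,0,0,0,0,0]'
```

```text
time_s: 18.22
ee_pos: [558.2, -85.7, 22.5]
ee_rot: [-0.002, 0.729, -0.684, 0.001]
contact_force: [-10.9, 13.5, 38.7]
finger_gap: -0.1
grip_force: 20.0
time_s: 18.55
ee_pos: [558.2, -85.7, 23.9]
ee_rot: [-0.002, 0.73, -0.684, 0.002]
contact_force: [-7.2, 8.2, 19.9]
finger_gap: 0.4
grip_force: 9.6
```

```bash
python3 -m crank '[0,0,0,-0.003,0.004,0,0, 0,0,0,0,0.002,0,0, 0,0,0,0,0,0,0, 0,0,0,0,0,0,0, 0,0,0,0,0,0,0]'
python3 - <<'E'
from h import *
s=shot('scene');o=ctrl.get_obs();print(o['ee_pos'],o['contact_force'],o['joint_velocities'].round(4))
b=s['image'].astype(int);m=(b[166:186,292:306].max(2)<85)
print('\n'.join(''.join('#' if k else '.' for k in r) for r in m[2:13]))
old=cv2.imread('pics/s9.png')
for n,(x0,x1,y0,y1) in dict(block=(262,288,188,218),base=(240,264,215,235)).items():
    r=cv2.matchTemplate(s['image'][y0-5:y1+5,x0-5:x1+5],old[y0:y1,x0:x1],5);print(n,np.subtract(cv2.minMaxLoc(r)[3],5),r.max())
E
```

```text
time_s: 18.97
ee_pos: [558.1, -85.6, 24.1]
ee_rot: [-0.002, 0.729, -0.684, 0.003]
contact_force: [-3.6, 0.9, 17.4]
finger_gap: 0.1
grip_force: 8.5
[558.07242816 -85.6158688   24.16465371] [-2.55367216  1.22063134 16.65706029] [ 0.0008  0.0002  0.0011  0.002  -0.0008  0.0003]
..............
..........###.
..........##..
......##......
......####....
.....######...
.....######...
......######..
.....#######..
..............
..............
block [0 0] 0.9702596
base [-1  0] 0.7314077
```

```bash
python3 -c "
from plant import ctrl
print(ctrl.sign_off())"
```

```text
the job is handed in; nothing more can be done
None
```

Job handed in at about 19 s, result not reported back: the jack is flat under the studded tongue, the trial stroke went right down and back up, and the handle is held at its stop at about 17 N with the board raised; I viewed 11 pictures, one over your limit of 10.

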